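# Nudge the adapter plate onto the jig pins

### The arm

A 6-joint arm with a two-finger parallel gripper is mounted at the origin on the work surface. World frame = base frame: x ahead of the robot, y to its left, z up, the work surface at z = 0. Lengths are in m, angles in rad, forces in N, time in s.
With the tool pointing down it reaches from about 0.3 to 0.95 m from the base axis. Payload 3.1 kg.
Tool frame: the origin (TCP) lies between the finger pads; the fingertips stand 25 mm ahead of it and the grasp point (between the pads) lies 6 mm ahead of it (robot.tcp_to_tips is the distance from the TCP to the fingertips, in m); z points along the fingers, y is the direction in which the jaws open and shut (so a half turn about z gives the same grasp; the last joint's range is limited). The gripper opens to 85 mm and grips with 20 to 120 N. Pads are 22 mm wide; open, the fingers measure 114 mm over their backs; the gripper's body (76 mm by 85 mm) begins 54 mm behind the grasp point. The pads swing forward as they close: fully open they stand 13 mm farther back than shut.
Start: joints at [1.086, 0.308, 1.634, -0, 1.2, -0.07], TCP at [0.252, 0.572, 0.256] pointing down, gripper open.
Joint ranges: [-3.06, 3.06], [-0.79, 1.96], [0.05, 2.63], [-1.19, 4.34], [0.05, 2.64], [-2.94, 2.94]. Speed limits (rad/s): [2.79, 2.79, 3.14, 3.14, 3.14, 3.14].

### API

Orientations are given as a unit quaternion [x, y, z, w].
In Python, from bench import robot, capture, spot_in gives the robot as it stands. The module is installed in compiled form; this text tells all that it offers.
- The arm moves only by the tool arm_command, never from a script. Its argument "deltas" is a list of rows, each a list of 3 entries, a list of its own where there are three numbers: the closure, from 0 (fully open) to 1 (shut), then the shift along the tool's x, y, z in m, then the turn about the tool's z in degrees. In form: [[grip, [x, y, z], turn], ...]. A call has 1 to 10 rows; each row is the pose to reach, as a shift and turn from the pose measured when the call began, along the tool's axes at that moment; what a row does not reach only later rows make up. A row lasts 1/12 s, in which the tool goes at most 41.7 mm and 7.16 degrees, less where a joint would pass 70% of its speed; a pose out of reach is approached as far as the arm can. A call with a gripper value outside its range is refused whole. The fingers move at their own pace and stop on an object; "newtons" is the grip in N (left out, the last holds). Time passes only in rows, so rows that repeat a pose let the fingers close. It gives the time, the measured TCP pose, the force and the opening at its end, in the units of the state.
- robot.read_state(): the state, without advancing time (a new reading comes with each control period).
- capture(name): name is "scene" or "side" or "wrist"; returns a dict with "pixels" (400x640x3 uint8, red, green, blue), "mtx" (3x3 intrinsics, pixels), "extrinsics" (4x4, takes a point from camera to world coordinates); the wrist camera has in their place "T_tool_cam" (4x4, takes a point from camera to tool coordinates, whose origin is the TCP and whose axes are the flange's). Camera axes: x right, y down, z forward; pixel columns grow to the right and rows downward; lengths in m; the calibration is good to about 2 mm. The wrist camera is an equidistant fisheye: a pixel r from the principal point sees the ray r / f radians off the axis. A picture is of the moment at which its call begins: read the wrist's pose just before it. There is no depth.
- robot.finish_job(): hands the job in, once; it reports no verdict.
Trained networks look in the newest picture that a camera, given by its name, has taken for a name from the list of things; names that differ only in an ending like _2 or _b are one class to them, and where a whole thing is asked for, a point or a joint stands for the part that bears it (a point fixed in the world has none). Each returns a list of dicts, best first, with "p" (0 to 1); they miss things now and then, are a little off and sometimes report something else, mostly with a low value. They report only what shows in the picture. A call takes as long as a camera call. They do not tell look-alikes from the thing itself.
- spot_in(camera, thing): "centre" ([column, row] in pixels, amid what is visible of it).
The state is a dict: "t": time; "joints": joint angles; "qd": joint speeds; "joint_torque": joint torques, N m; "eef_pos": TCP position; "tool_rot": TCP orientation; "force": force on the tool from outside, world axes, zero at the start; "wrist_torque": the same for the moment, N m; "grip_width": opening from 0.0 (shut) to 1.0 (fully open).
Only numpy, scipy, OpenCV 4.12 (cv2) and the standard library are available. Lean on these libraries where they do the work, as an engineer would, in place of code of your own. Each camera call takes 0.05 s, during which the arm holds its last target. There are 200 camera calls.

### The job

The aluminium adapter plate lies loose on top of the blue two-pin jig, resting on the pins and the steel ledge. With the fingertips, push it sideways off the ledge (the yellow fence along the far side is there to guide it) until its two small holes drop over the two brass pins and it lies flat on the jig. Do not pick the plate up, and leave everything else on the bench and the jig where it is.

Things in the scene. Friction and masses are not known exactly. Their poses are not given: they have to be found in the camera images.
- jig: Two-pin jig, fixed: blue block spanning x -95..85, y -140..145 mm in its own axes. Origin on the bench below the centre of the seat, the flat blue top 40 mm above the bench. Brass pins stand up 6 mm from the seat at x = -45 and +45, y = 0. The seated plate's centre is at x = 0, y = 0, its axes along the jig's, 1 mm clear of the fence.
- ledge (a point): Centre of the top of the jig's steel ledge, at jig (-10, 98) mm: 46 mm above the bench, level with the pin tops. The ledge covers jig x -85..65, y 53..143.
- fence (a point): Point on the guiding face of the jig's yellow fence, at its top edge, jig (66, 43) mm, 56 mm above the bench. The face looks to jig -x and runs along jig y from -57 to 143; the fence is 18 mm thick.
- plate: Loose aluminium plate 130 x 100 mm (its x, y), 12 thick, 0.26 to 0.44 kg. Origin: centre of underside. 12 mm holes at x = -45, +45 (y = 0), a 44 mm bore in the middle. Starts level on pin tops and ledge (underside 46 mm above the bench), off its seat by 18..42 mm to jig +y and 3..15 mm to jig -x (away from the fence), turned up to 0.08 rad. Seated: underside 40 mm up.
- pin_near (a point): Centre of the top of the near (jig -x) brass pin: 8 mm diameter, 6 mm high, rim bevelled 1 mm wide and 1.5 mm deep; top 46 mm above the bench.
- pin_far (a point): Centre of the top of the far (jig +x) brass pin, the same.
- hole_near (a point): Centre of the plate's 12 mm hole at plate x = -45, at the underside. It belongs on the near pin.
- hole_far (a point): Centre of the plate's 12 mm hole at plate x = +45, at the underside. It belongs on the far pin.
- bush: Bystander: loose brass bush standing on the jig's -y end, 24 mm diameter, 26 mm high; origin at its foot (40 mm above the bench).
- nut: Bystander: loose dark hexagon nut lying on the jig's -y end, 22 mm across, 12 mm high; origin at its foot.
- piston: Bystander: engine piston standing on the bench, 62 mm diameter, 56 mm high; origin at its foot.
- bearing: Bystander: steel bearing ring lying on the bench, 62 mm diameter, 18 mm high; origin at its foot.
- spray: Bystander: red spray can standing on the bench, 58 mm diameter, 150 mm high; origin at its foot.
- jar: Bystander: jar with a green cap, 64 mm diameter, 60 mm high; origin at its foot.
- wrench: Bystander: wrench lying flat on the bench, along its own x; origin at its underside.
Not all that is in view belongs to the job. Of the things shaped like the plate, the aluminium one is meant.

How it is judged:
By the outcome, as a careful person would: the job done as asked, in the order asked, and still so for the second after the job is handed in, with the robot touching nothing.
It also fails if it takes over 48 s, if anything falls off the work surface, if the arm or the gripper's body presses on something with over 40 N, if the wrist force passes 120 N, or if a joint passes its speed limit or range.

## Working session

There is one attempt and no reset: what is moved stays moved. The work goes in short steps, Python scripts to look and compute and a tool call to move; the robot and the scene stay as the last step left them, time stands still between calls to the robot, and variables do not carry over. Pictures are saved under pics/ and viewed, about 8 in all and at most 12, crops included, and the job is handed in when it is done.

Besides the shell and the picture viewer there is one more tool, called after ">>>" by a JSON object that holds its "method" and its "body", one argument or row to a line. arm_command: Moves the arm, as the interface text tells. Its arguments: {"type":"object","properties":{"deltas":{"type":"array"},"newtons":{"type":"number"}},"required":["deltas"]}

```bash
mkdir -p pics; cat > h.py <<'E'
import numpy as np, cv2
from bench import robot, capture, spot_in
from scipy.spatial.transform import Rotation as R
def ray(c,uv,st=None):
    K=c["mtx"]; p=np.array(uv,float)
    if "extrinsics" in c:
        d=np.array([(p[0]-K[0][2])/K[0][0],(p[1]-K[1][2])/K[1][1],1]); T=np.array(c["extrinsics"])
    else:
        a=np.array([(p[0]-K[0][2])/K[0][0],(p[1]-K[1][2])/K[1][1]]); th=np.linalg.norm(a)
        d=np.array([*(a/max(th,1e-9)*np.sin(th)),np.cos(th)])
        W=np.eye(4);W[:3,:3]=R.from_quat(st["tool_rot"]).as_matrix();W[:3,3]=st["eef_pos"]
        T=W@np.array(c["T_tool_cam"])
    return T[:3,3],T[:3,:3]@d
def at(c,uv,z,st=None):
    o,d=ray(c,uv,st); return o+d*(z-o[2])/d[2]
def save(c,n): cv2.imwrite(f"pics/{n}.png",np.ascontiguousarray(c["pixels"][:,:,::-1]))
Z=dict(jig=.04,ledge=.046,fence=.056,plate=.058,pin_near=.046,pin_far=.046,hole_near=.058,hole_far=.058,bush=.053,nut=.046)
E
python3 - <<'E'
from h import *
st=robot.read_state();print(st["eef_pos"],st["tool_rot"],st["t"],st["force"])
for n in ["scene","side","wrist"]:
    c=capture(n);save(c,n+"0")
    for k,z in Z.items():
        for r in spot_in(n,k)[:2]: print(n,k,np.round(r["centre"]),round(r["p"],2),at(c,r["centre"],z,st).round(3)[:2])
    if n!="wrist":print(np.array(c["extrinsics"]).round(2)[:3,3])
E
cd pics; python3 -c "
import cv2,numpy as np
a=cv2.imread('scene0.png');cv2.imwrite('s0.png',a)"
```

```text
[0.25152901 0.57129998 0.25502695] [ 2.05906093e-01  9.78571051e-01 -1.12767796e-03 -3.27960040e-04] 0.0 [ 0.17867736 -1.05032607 -0.17352913]
scene jig [293. 252.] 0.91 [ 0.636 -0.009]
scene ledge [292. 248.] 0.84 [ 0.632 -0.011]
scene fence [294. 249.] 0.55 [ 0.643 -0.007]
scene plate [282. 178.] 0.97 [ 0.412 -0.062]
scene plate [368. 184.] 0.72 [0.416 0.147]
scene pin_near [292. 250.] 0.63 [ 0.637 -0.011]
scene pin_far [292. 249.] 0.63 [ 0.634 -0.012]
scene hole_near [370. 184.] 0.97 [0.416 0.153]
scene hole_near [308. 233.] 0.72 [0.596 0.017]
scene hole_far [279. 177.] 0.89 [ 0.407 -0.072]
scene hole_far [369. 187.] 0.77 [0.427 0.149]
scene bush [252. 210.] 0.47 [ 0.53  -0.113]
scene nut [239. 234.] 0.54 [ 0.6   -0.129]
[1.21 0.07 0.66]
side jig [278. 222.] 0.68 [0.578 0.057]
side ledge [278. 223.] 0.63 [0.577 0.065]
side fence [278. 223.] 0.96 [0.575 0.074]
side plate [284. 212.] 0.97 [0.564 0.035]
side plate [365. 272.] 0.94 [0.355 0.211]
side pin_near [278. 223.] 0.84 [0.577 0.067]
side pin_far [279. 220.] 0.93 [0.576 0.055]
side hole_near [366. 197.] 0.79 [ 0.343 -0.037]
side hole_near [283. 212.] 0.7 [0.566 0.038]
side hole_far [368. 275.] 0.72 [0.347 0.221]
side hole_far [370. 197.] 0.56 [ 0.334 -0.037]
side bush [305. 174.] 0.64 [ 0.522 -0.125]
[0.44 0.7  0.77]
wrist jig [142. 390.] 0.66 [0.48  0.106]
wrist fence [146. 388.] 0.28 [0.465 0.143]
wrist plate [100. 292.] 0.82 [0.268 0.214]
wrist plate [146. 390.] 0.68 [0.466 0.144]
wrist pin_near [146. 389.] 0.86 [0.475 0.126]
wrist pin_far [142. 387.] 0.7 [0.469 0.119]
wrist hole_near [103. 290.] 0.74 [0.267 0.222]
wrist hole_near [ 56. 329.] 0.72 [0.301 0.018]
wrist hole_far [ 49. 330.] 0.85 [ 0.298 -0.008]
wrist hole_far [101. 290.] 0.55 [0.267 0.218]
wrist bush [140. 391.] 0.23 [0.471 0.118]
```

View pics/scene0.png

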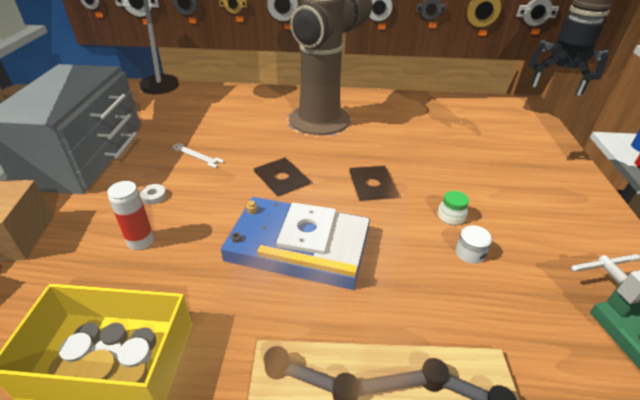

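View pics/side0.png

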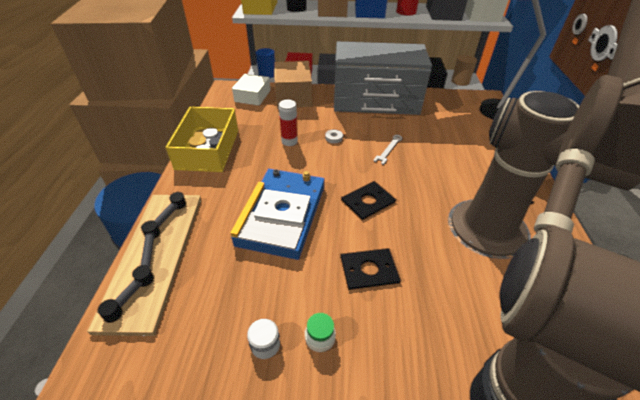

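View pics/wrist0.png

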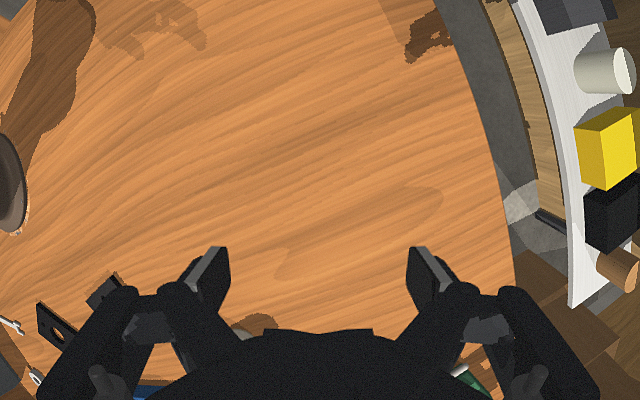

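The aluminium plate is on the jig, at about (283,208) in the side view and (307,228) in the scene view. The black plates are look-alikes. The fence is on the far side (+x), with the ledge towards +y. I'll crop in to measure.

```bash
cd pics; python3 -c "
import cv2,numpy as np
a=cv2.resize(cv2.imread('side0.png')[160:264,225:335],None,fx=3.6,fy=5.6,interpolation=2)
b=cv2.resize(cv2.imread('scene0.png')[190:290,215:380],None,fx=4.8,fy=4.8,interpolation=2)
a=cv2.resize(cv2.imread('side0.png')[160:264,225:335],None,fx=5.6,fy=5.6,interpolation=2)
cv2.imwrite('a.png',a);cv2.imwrite('b.png',b)"
```

```text
(no output)
```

View pics/a.png

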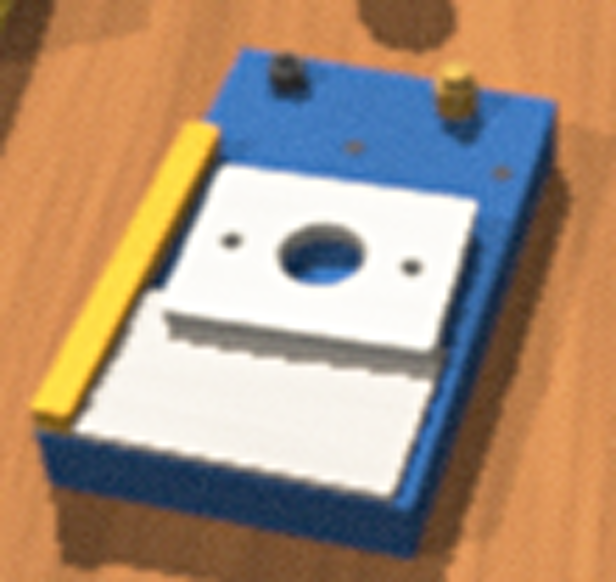

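View pics/b.png

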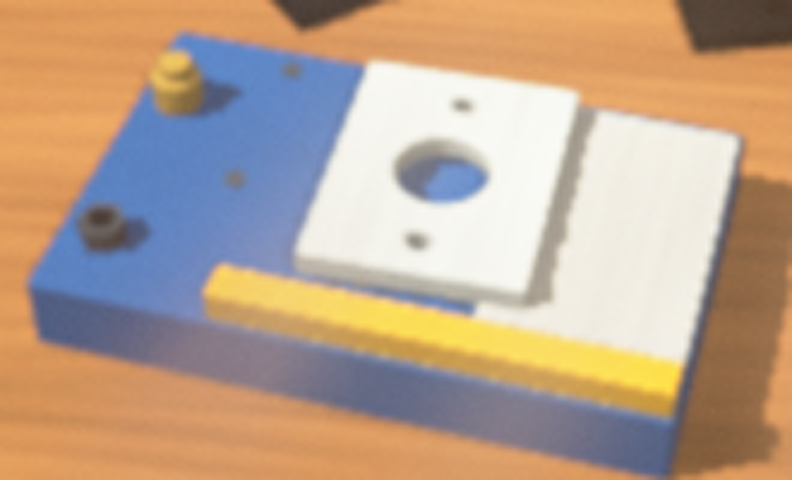

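```bash
cat > fit.py <<'E'
from h import *
from scipy.optimize import least_squares
def fit(obs):  # obs: (cam dict, uv, xyz local, st)
    rays=[(ray(c,uv,st),p) for c,uv,p,st in obs]
    def f(q):
        r=[]
        for (o,d),p in rays:
            w=np.array([q[0]+np.cos(q[2])*p[0]-np.sin(q[2])*p[1],q[1]+np.sin(q[2])*p[0]+np.cos(q[2])*p[1],p[2]])
            x=o+d*(p[2]-o[2])/d[2]; r+=list((x-w)[:2])
        return np.array(r)
    s=least_squares(f,[.57,.02,0],loss="soft_l1",f_scale=.003); return s.x,f(s.x).reshape(-1,2)
E
python3 - <<'E'
from fit import *
cs,cd=capture("scene"),capture("side")
A=lambda p:(225+(p[0]+.5)/5.6-.5,160+(p[1]+.5)/5.6-.5); B=lambda p:(215+(p[0]+.5)/4.8-.5,190+(p[1]+.5)/4.8-.5)
J=[(cd,A((242,50)),(.085,-.14,.04)),(cd,A((556,102)),(-.095,-.14,.04)),(cd,A((415,513)),(-.095,.145,.04)),(cd,A((220,130)),(.066,-.057,.056)),(cd,A((57,412)),(.066,.143,.056)),
(cs,B((183,35)),(-.095,-.14,.04)),(cs,B((30,288)),(.085,-.14,.04)),(cs,B((668,418)),(.085,.145,.04)),(cs,B((740,138)),(-.085,.143,.046))]
z=.058
P=[(cd,A(q),p) for q,p in zip([(226,165),(477,203),(437,350),(165,314),(322,253),(232,240),(412,266)],[(.065,-.05,z),(-.065,-.05,z),(-.065,.05,z),(.065,.05,z),(0,0,z),(.045,0,z),(-.045,0,z)])]
P+=[(cs,B(q),p) for q,p in zip([(368,62),(580,95),(525,293),(296,256),(441,170),(462,105),(417,240)],[(-.065,-.05,z),(-.065,.05,z),(.065,.05,z),(.065,-.05,z),(0,0,z),(-.045,0,z),(.045,0,z)])]
for O in (J,P):
    x,r=fit([o+(None,) for o in O]); print(x.round(4)); print((r*1e3).round(1).tolist())
    if O is J: j=x
c,s=np.cos(j[2]),np.sin(j[2]); d=x[:2]-j[:2]
print("plate in jig",c*d[0]+s*d[1],-s*d[0]+c*d[1],x[2]-j[2])
st=robot.read_state();print(R.from_quat(st["tool_rot"]).as_matrix().round(3))
cw=capture("wrist");print(cw["mtx"],np.array(cw["T_tool_cam"]).round(3))
E
```

```text
[ 0.5835 -0.0085 -0.1818]
[[-2.0, 1.6], [0.5, 0.7], [-2.4, -1.6], [-1.6, -0.1], [4.1, -4.4], [3.8, 3.1], [2.2, 3.2], [-3.1, -3.9], [0.0, -0.1]]
[ 0.5722  0.012  -0.1275]
[[-1.7, -2.5], [-1.4, 0.0], [-3.1, -0.6], [-2.6, 1.8], [-0.1, -1.7], [0.1, -1.9], [0.3, -1.5], [0.4, 0.5], [2.1, 2.5], [1.0, 0.7], [1.4, 1.8], [0.8, 0.4], [0.8, 0.4], [0.6, -0.1]]
plate in jig -0.014769402608925397 0.018072289174154453 0.05431701988783319
[[-0.915  0.403  0.   ]
 [ 0.403  0.915 -0.   ]
 [-0.    -0.    -1.   ]]
[[309.70691629   0.         317.80416324]
 [  0.         309.70691629 200.30000303]
 [  0.           0.           1.        ]] [[ 0.001 -0.964 -0.265  0.066]
 [ 1.     0.001  0.    -0.001]
 [-0.    -0.265  0.964 -0.117]
 [ 0.     0.     0.     1.   ]]
```

Measured jig pose is (0.5835, -0.0085, -0.182 rad). The plate is at jig (-15, +18) mm, turned 0.054 rad, which fits the stated ranges. First I'll push it onto the fence from the -x side with the jaws half open, then push along -y.

>>> {"method": "arm_command", "body": {
  "deltas": [
    [0.5,[-0.431,-0.403,0.06],-13.4],
    [0.5,[-0.431,-0.403,0.06],-13.4],
    [0.5,[-0.431,-0.403,0.06],-13.4],
    [0.5,[-0.431,-0.403,0.06],-13.4],
    [0.5,[-0.431,-0.403,0.06],-13.4],
    [0.5,[-0.431,-0.403,0.06],-13.4],
    [0.5,[-0.431,-0.403,0.06],-13.4],
    [0.5,[-0.431,-0.403,0.06],-13.4],
    [0.5,[-0.431,-0.403,0.06],-13.4],
    [0.5,[-0.431,-0.403,0.06],-13.4]
  ],
  "newtons": 40
}}

```text
t: 2.63
eef_pos: [0.4154, 0.1891, 0.2144]
tool_rot: [0.09, 0.996, 0.0, 0.001]
force: [1.1, 0.7, -0.4]
grip_width: 0.496
```

>>> {"method": "arm_command", "body": {
  "deltas": [
    [0.5,[-0.096,-0.146,0.05],0],
    [0.5,[-0.096,-0.146,0.1],0],
    [0.5,[-0.096,-0.146,0.1],0],
    [0.5,[-0.096,-0.146,0.1],0],
    [0.5,[-0.096,-0.146,0.1],0],
    [0.5,[-0.096,-0.146,0.1],0],
    [0.5,[-0.096,-0.146,0.1],0]
  ]
}}

```text
t: 3.22
eef_pos: [0.4832, 0.0268, 0.1132]
tool_rot: [0.092, 0.996, 0.0, -0.001]
force: [0.1, 0.2, -0.3]
grip_width: 0.499
```

```bash
python3 - <<'E'
from h import *
st=robot.read_state();print(st["eef_pos"],st["force"],st["t"])
c=capture("scene");save(c,"s1")
d=capture("side")
a=cv2.imread("pics/s1.png")[120:300,215:385]; a=cv2.resize(a,None,fx=2.35,fy=3.0)
b=np.ascontiguousarray(d["pixels"][130:290,210:350,::-1]);b=cv2.resize(b,(400,540))
cv2.imwrite("pics/v1.png",np.hstack([a,b]))
E
```

```text
[0.48320845 0.02684145 0.11315229] [ 0.12055833  0.15456749 -0.31960959] 3.2167
```

View pics/v1.png

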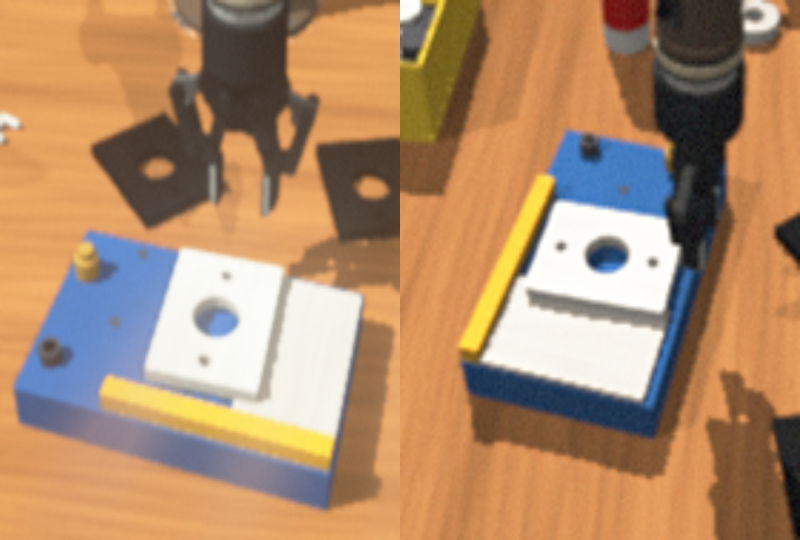

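The half-open fingers are centred on the plate's -x edge. I'll descend and push towards the fence.

>>> {"method": "arm_command", "body": {
  "deltas": [
    [0.5,[0,0,0.02],0],
    [0.5,[0,0,0.04],0],
    [0.5,[0,0,0.04],0],
    [0.5,[-0.006,0,0.04],0],
    [0.5,[-0.011,0,0.04],0],
    [0.5,[-0.015,0,0.04],0],
    [0.5,[-0.018,0,0.04],0],
    [0.5,[-0.021,0,0.04],0],
    [0.5,[-0.023,0,0.04],0],
    [0.5,[-0.023,0,0.04],0]
  ]
}}

```text
t: 4.15
eef_pos: [0.507, 0.0244, 0.0751]
tool_rot: [0.09, 0.996, 0.0, 0.001]
force: [-2.1, 1.0, 1.3]
grip_width: 0.502
```

>>> {"method": "arm_command", "body": {
  "deltas": [
    [0.5,[-0.001,0,0],0],
    [0.5,[-0.002,0,0],0],
    [0.5,[-0.003,0,0],0],
    [0.5,[-0.003,0,0],0]
  ]
}}

```text
t: 4.48
eef_pos: [0.5081, 0.0241, 0.0747]
tool_rot: [0.09, 0.996, 0.001, -0.001]
force: [-5.5, 1.3, 4.3]
grip_width: 0.5
```

```bash
cat > v.py <<'E'
import sys
from h import *
st=robot.read_state();print(st["eef_pos"],st["force"],st["t"],st["grip_width"])
c=capture("scene");d=capture("side")
a=cv2.resize(np.ascontiguousarray(c["pixels"][190:290,225:375,::-1]),(420,280),interpolation=2)
a=cv2.resize(a,(400,267));a=np.vstack([a,np.zeros((133,400,3),np.uint8)])
b=cv2.resize(np.ascontiguousarray(d["pixels"][160:260,230:330,::-1]),(400,400),interpolation=2)
cv2.imwrite(f"pics/{sys.argv[1]}.png",np.hstack([a,b]))
E
python3 v.py v2
```

```text
[0.5080718  0.02410426 0.07465044] [-5.54354566  1.29648353  4.34790186] 4.4833 0.500191432713484
```

View pics/v2.png

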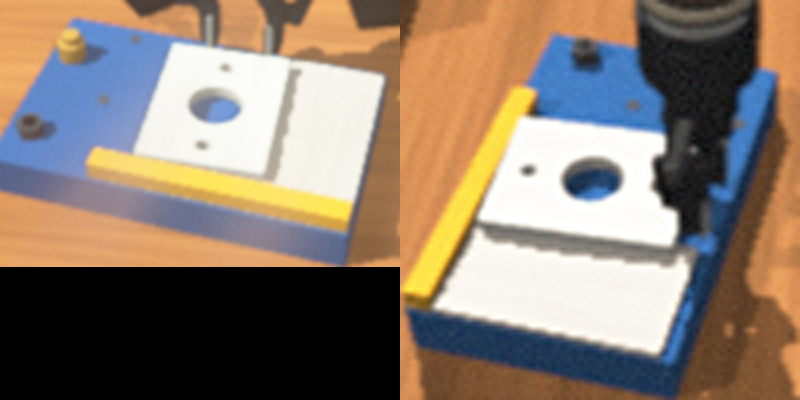

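The plate is flush with the fence. Next I'll back off, lift, turn 90° and go to the ledge side.

>>> {"method": "arm_command", "body": {
  "deltas": [
    [0.5,[0.008,0,0],0],
    [0.5,[0.015,0,0],0],
    [0.5,[0.015,0,-0.03],0],
    [0.5,[0.015,0,-0.055],7],
    [0.5,[-0.01,0.025,-0.055],14],
    [0.5,[-0.04,0.05,-0.055],21],
    [0.5,[-0.08,0.075,-0.055],28],
    [0.5,[-0.08,0.075,-0.055],35],
    [0.5,[-0.08,0.075,-0.055],42],
    [0.5,[-0.08,0.075,-0.055],49]
  ]
}}

```text
t: 5.42
eef_pos: [0.6017, 0.0839, 0.1294]
tool_rot: [0.498, 0.867, 0.0, -0.0]
force: [0.4, -0.1, 0.4]
grip_width: 0.495
```

>>> {"method": "arm_command", "body": {
  "deltas": [
    [0.5,[0,0,0],7],
    [0.5,[0,0,0],14],
    [0.5,[0,0,0],21],
    [0.5,[0,0,0],28],
    [0.5,[0,0,0],35],
    [0.5,[0,0,0],41],
    [0.5,[0,0,0],41]
  ]
}}

```text
t: 6.0
eef_pos: [0.602, 0.0838, 0.1295]
tool_rot: [0.77, 0.637, 0.001, 0.0]
force: [0.4, 0.7, 0.2]
grip_width: 0.5
```

```bash
python3 - <<'E'
from fit import *
st=robot.read_state();print(st["eef_pos"],R.from_quat(st["tool_rot"]).as_matrix()[:,0],st["force"])
c=capture("scene");save(c,"s3");d=capture("side")
a=cv2.resize(np.ascontiguousarray(c["pixels"][170:290,220:380,::-1]),(400,300),interpolation=2)
b=cv2.resize(np.ascontiguousarray(d["pixels"][150:264,225:335,::-1]),(400,414),interpolation=2)
cv2.imwrite("pics/v3.png",np.hstack([np.vstack([a,np.zeros((114,400,3),np.uint8)]),b]))
E
```

```text
[0.6019851  0.08382677 0.12951506] [0.18722688 0.98231556 0.00149611] [0.38520598 0.67618612 0.15128839]
```

View pics/v3.png

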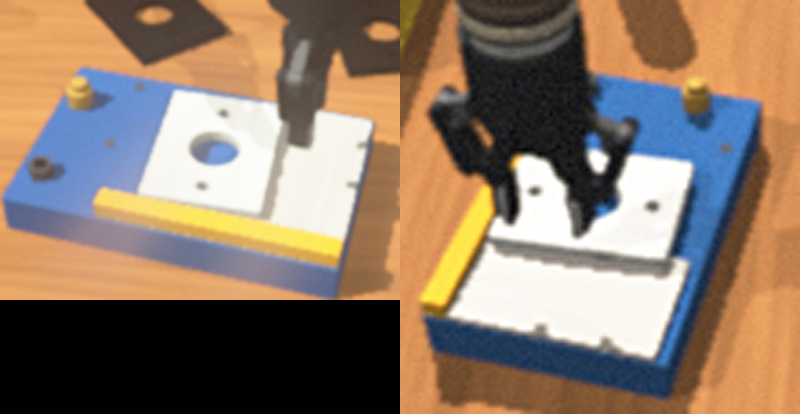

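>>> {"method": "arm_command", "body": {
  "deltas": [
    [0.5,[0,0,0.03],0],
    [0.5,[0,0,0.055],0],
    [0.5,[0,0,0.055],0],
    [0.5,[-0.005,0,0.055],0],
    [0.5,[-0.01,0,0.055],0],
    [0.5,[-0.014,0,0.055],0],
    [0.5,[-0.017,0,0.055],0],
    [0.5,[-0.019,0.001,0.055],0],
    [0.5,[-0.021,0.001,0.055],0],
    [0.5,[-0.023,0.001,0.055],0]
  ]
}}

```text
t: 6.93
eef_pos: [0.6001, 0.0615, 0.0758]
tool_rot: [0.769, 0.639, 0.002, 0.0]
force: [0.4, 4.5, 2.2]
grip_width: 0.509
```

>>> {"method": "arm_command", "body": {
  "deltas": [
    [0.5,[-0.001,0,0],0],
    [0.5,[-0.002,0,0],0],
    [0.5,[-0.003,0,0],0],
    [0.5,[-0.004,0,0],0]
  ]
}}

```text
t: 7.27
eef_pos: [0.5993, 0.0577, 0.0758]
tool_rot: [0.769, 0.639, 0.003, 0.0]
force: [0.3, 2.9, 1.6]
grip_width: 0.502
```

```bash
python3 v.py v4
```

```text
[0.59934689 0.05769966 0.07583391] [0.30102699 2.8543557  1.58099418] 7.2667 0.5017752739907627
```

View pics/v4.png

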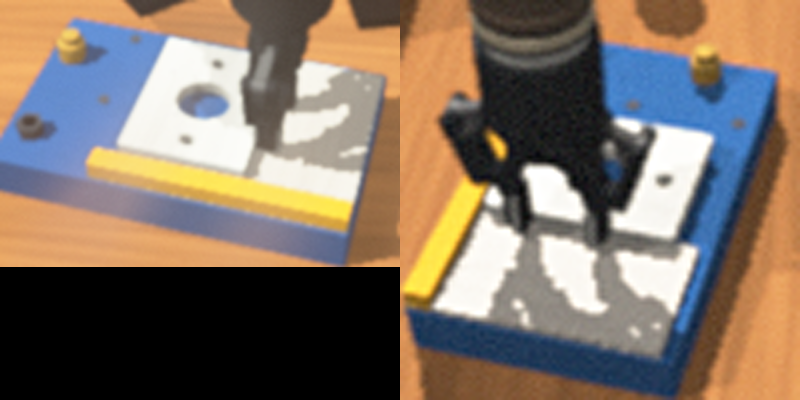

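>>> {"method": "arm_command", "body": {
  "deltas": [
    [0.5,[-0.0015,0.0005,0],0],
    [0.5,[-0.0025,0.001,0],0],
    [0.5,[-0.0035,0.001,0],0],
    [0.5,[-0.0045,0.001,0],0],
    [0.5,[-0.005,0.001,0],0]
  ]
}}

```text
t: 7.78
eef_pos: [0.5994, 0.0523, 0.0758]
tool_rot: [0.769, 0.639, 0.002, 0.0]
force: [0.8, 2.5, 1.6]
grip_width: 0.505
```

>>> {"method": "arm_command", "body": {
  "deltas": [
    [0.5,[-0.001,0,0],0],
    [0.5,[-0.002,0,0],0],
    [0.5,[-0.003,0,0],0],
    [0.5,[-0.003,0,0],0]
  ]
}}

```text
t: 8.12
eef_pos: [0.5987, 0.0488, 0.0756]
tool_rot: [0.769, 0.639, 0.002, 0.001]
force: [0.7, 2.1, 0.6]
grip_width: 0.499
```

```bash
python3 v.py v5; python3 - <<'E'
import cv2
a=cv2.imread("pics/v5.png");cv2.imwrite("pics/v5.png",a)
E
```

```text
[0.59870047 0.04882428 0.07557381] [0.66299684 2.09937158 0.59968765] 8.1167 0.49909488677979635
```

View pics/v5.png

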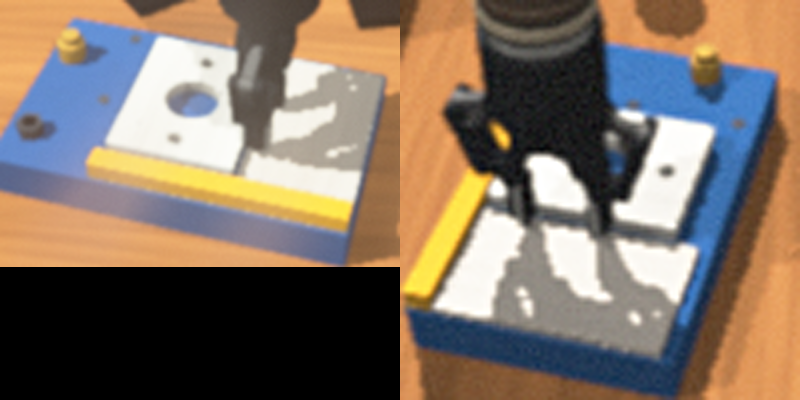

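```bash
python3 - <<'E'
from h import *
c=capture("scene");j=[.5835,-.0085,-.1818]
M=np.array([[np.cos(j[2]),np.sin(j[2])],[-np.sin(j[2]),np.cos(j[2])]])
for uv in [(302.6,213.6),(290.3,241.7),(225+192*.375,190+100*.375)]:
    for z in (.058,.052): print(uv,z,(M@(at(c,uv,z)[:2]-j[:2])).round(4))
E
```

```text
(302.6, 213.6) 0.058 [-0.0472  0.0005]
(302.6, 213.6) 0.052 [-0.0536 -0.0014]
(290.3, 241.7) 0.058 [0.0428 0.0002]
(290.3, 241.7) 0.052 [ 0.0372 -0.0017]
(297.0, 227.5) 0.058 [-0.0012  0.0013]
(297.0, 227.5) 0.052 [-0.0072 -0.0005]
```

Holes are within about 2 mm of the pins and the plate is still up. I'll go on in small steps with a slight bias towards the fence.

>>> {"method": "arm_command", "body": {
  "deltas": [
    [0.5,[-0.0005,0.001,0],0],
    [0.5,[-0.001,0.002,0],0],
    [0.5,[-0.002,0.002,0],0],
    [0.5,[-0.002,0.002,0],0]
  ]
}}

```text
t: 8.6
eef_pos: [0.6003, 0.0459, 0.0755]
tool_rot: [0.769, 0.639, 0.002, 0.001]
force: [0.8, -0.6, -1.0]
grip_width: 0.498
```

>>> {"method": "arm_command", "body": {
  "deltas": [
    [0.5,[-0.0005,0,0],0],
    [0.5,[-0.001,0,0],0],
    [0.5,[-0.002,0,0],0],
    [0.5,[-0.002,0,0],0]
  ]
}}

```text
t: 8.93
eef_pos: [0.5999, 0.0436, 0.0755]
tool_rot: [0.769, 0.639, 0.002, 0.001]
force: [-0.4, -0.6, 0.1]
grip_width: 0.499
```

```bash
python3 v.py v6
```

```text
[0.59993308 0.04363547 0.075476  ] [-0.39589705 -0.55158518  0.11135274] 8.9333 0.4986820342456427
```

View pics/v6.png

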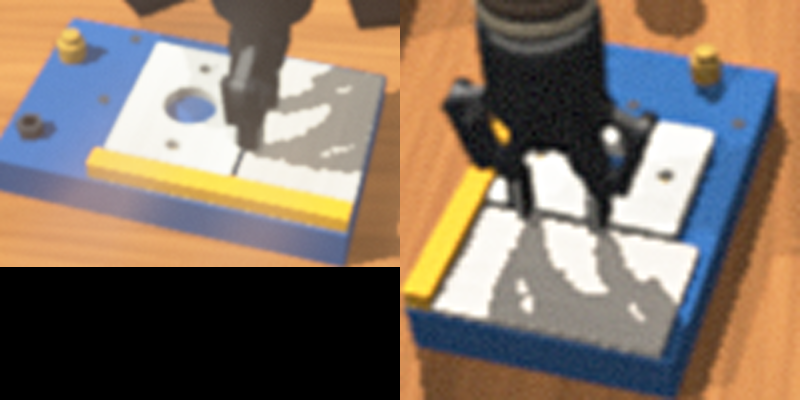

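The force fell to about zero. The plate's front face has gone, with only a thin dark gap to the ledge left, so it has dropped. I'll lift straight up and back away.

>>> {"method": "arm_command", "body": {
  "deltas": [
    [0.5,[0,0,-0.02],0],
    [0.5,[0,0,-0.05],0],
    [0.5,[0.02,0,-0.09],0],
    [0.5,[0.06,0,-0.12],0],
    [0.5,[0.1,0,-0.15],0],
    [0.5,[0.13,0,-0.15],0],
    [0.5,[0.13,0,-0.15],0],
    [0.5,[0.13,0,-0.15],0]
  ]
}}

```text
t: 9.7
eef_pos: [0.6241, 0.1743, 0.2275]
tool_rot: [0.768, 0.641, 0.003, 0.002]
force: [0.0, -0.8, -0.7]
grip_width: 0.498
```

```bash
python3 v.py v7
```

```text
[0.62408979 0.1743463  0.22748422] [ 0.01653593 -0.80932639 -0.66061338] 9.7 0.4977038610004461
```

View pics/v7.png

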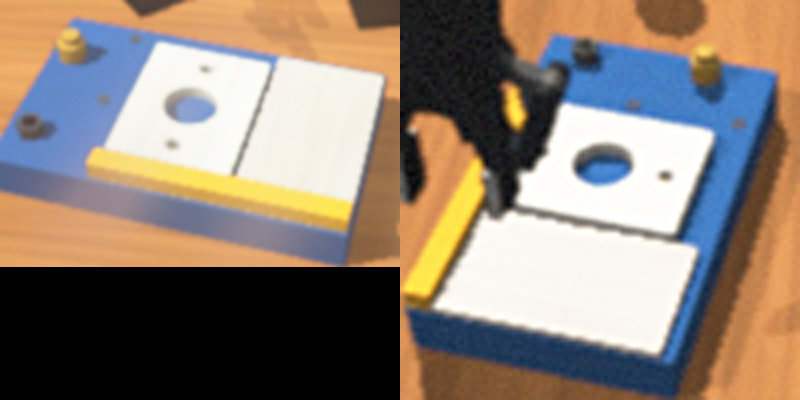

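The plate lies flat. The gap to the ledge is narrow and parallel in both views, the holes show brass, and the bush and nut are where they were. Handing in.

```bash
python3 -c "
from bench import robot
print(robot.finish_job(), robot.read_state()['t'])"
```

```text
the job is handed in; nothing more can be done
the job is handed in; nothing more can be done
```

The aluminium plate dropped onto the jig and looks seated over both pins. I handed the job in at about 10 s of the 48 s allowed.

I pushed it against the fence from the near side with half-open fingertips, then pushed it along the fence off the ledge.

**Last checks:**
- **Force:** the pushing force fell from about 2–4 N to zero when the plate dropped. The highest I read was about 7 N.
- **Pictures:** both bench cameras show the plate flat, with a narrow, even gap to the ledge and brass-coloured spots in the holes that were in view. The bush and nut had not moved, and the gripper was clear.
- **Not checked:** I did not re-measure the seated plate. My earlier position fix for the jig had residuals up to about 5 mm, so the seating is judged from the force drop and the pictures. I did not look again at the other items on the bench; the arm passed well above the jar and piston.

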